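# Switch off the bench dust extractor and pop its battery hatch

## Robot

A 6-joint arm with a two-finger parallel gripper is mounted at the origin on the work surface. World frame = base frame: x ahead of the robot, y to its left, z up, the work surface at z = 0. Lengths are in m, angles in rad, forces in N, time in s.
With the tool pointing down it reaches from about 0.25 to 0.725 m from the base axis. Payload 4 kg.
Tool frame: the origin (TCP) lies midway between the tips of the shut fingers; the grasp point (between the pads) lies 19 mm behind it; z points along the fingers, y is the direction in which the jaws open and shut (so a half turn about z gives the same grasp; the last joint's range is limited). The gripper opens to 85 mm and grips with 20 to 120 N. Pads are 22 mm wide; open, the fingers measure 114 mm over their backs; the gripper's body (76 mm by 85 mm) begins 54 mm behind the grasp point. The pads swing forward as they close: fully open they stand 13 mm farther back than shut.
Start: joints at [-1.274, 0.241, 0.005, 1.335, 0, 1.571], TCP at [0.146, -0.478, 0.231] pointing down, gripper open.
Joint ranges: [-2.72, 2.72], [-1.05, 1.87], [-1.09, 1.28], [-1.99, 2.15], [-1.42, 1.44], [-3.14, 3.14]. Speed limits (rad/s): [2.79, 2.79, 3.14, 3.14, 3.14, 3.14].

## Interface

Orientations are given as a unit quaternion [x, y, z, w].
In Python, from workcell import bot, vision gives the robot as it stands. The module is installed in compiled form; this text tells all that it offers.
- The arm moves only by the tool send_rows, never from a script. Its argument "targets" is a list that holds one entry, the list of rows, each a list of 5 numbers: the shift along the world's x, y, z in cm, then the turn about the world's z in rad, then the finger opening in cm, from 0 to 8.54. A call has 1 to 12 rows; each row is the pose to reach, as a shift and turn from the pose commanded when the call began; what a row does not reach only later rows make up. A row lasts 1/8 s, in which the tool goes at most 62.5 mm and 10.7 degrees, less where a joint would pass 70% of its speed; a pose out of reach is approached as far as the arm can. A call with a gripper value outside its range is refused whole. The fingers move at their own pace and stop on an object; the grip force is fixed at half the most. Time passes only in rows, so rows that repeat a pose let the fingers close. It gives the time, the measured TCP pose, the force and the opening at its end, in the units of the state.
- bot.get_obs(): the state, without advancing time (a new reading comes with each control period).
- vision.camera(name): name is "scene" or "top" or "wrist"; returns the picture (400x640x3 uint8, red, green, blue); there is no depth.
- vision.get_calibration(name): a dict with "vertical_fov" (degrees; the focal length in pixels is half the picture's height over the tangent of half this angle, whatever the lens; pixels are square), "cx", "cy" (the principal point, pixels), "rvec" (rotation vector, rad) and "tvec" (3), from world to camera coordinates, as OpenCV has them; the wrist camera has in their place "T_tool_cam" (4x4, takes a point from camera to tool coordinates, whose origin is the TCP and whose axes are the flange's). Camera axes: x right, y down, z forward; pixel columns grow to the right and rows downward; lengths in m; the calibration is good to about 2 mm. A picture is of the moment at which its call begins: read the wrist's pose just before it. get_calibration takes no time and is no camera call.
- bot.job_done(): hands the job in, once; it reports no verdict.
Trained networks look in the newest picture that a camera, given by its name, has taken for a name from the list of things; names that differ only in an ending like _2 or _b are one class to them, and where a whole thing is asked for, a point or a joint stands for the part that bears it (a point fixed in the world has none). Each returns a list of dicts, best first, with "score" (0 to 1); they miss things now and then, are a little off and sometimes report something else, mostly with a low value. They report only what shows in the picture. A call takes as long as a camera call.
- vision.boxes_of(target, camera): "uv" ([column, row] in pixels, amid what is visible of it).
The state is a dict: "clock": time; "joint_pos": joint angles; "joint_vel": joint speeds; "tau": joint torques, N m; "eef_pos": TCP position; "tool_rot": TCP orientation; "ft_force": force on the tool from outside, world axes, zero at the start; "ft_torque": the same for the moment, N m; "grip_width": finger opening in m.
Only numpy, scipy, OpenCV 4.12 (cv2) and the standard library are available. Lean on these libraries where they do the work, as an engineer would, in place of code of your own. Each camera call takes 0.05 s, during which the arm holds its last target.

## Task

The carver wants to change the battery of the green dust extractor. Touching it only with light fingertip presses, first switch the fan off by pushing down the near, red-marked end of the rocker, then press the orange thumb pad of the battery hatch in once and let it go, so that the hatch springs up by itself; keep clear of it and watch for a couple of seconds that it stays open. Do not press, push or lift the hatch again once it has popped, and leave the tools and carvings as they are.

Things in the scene. Friction and masses are not known exactly. Their poses are not given: they have to be found in the camera images.
- extractor: cordless bench dust extractor, fixed to the bench: green box with black end cheeks, 240 deep (x) x 302 wide (y) x 130 tall (flat top panel at z = 130). Origin: centre of its underside; its x points from the slatted intake front (robot side) to the back, y to its left, z up. On the top panel: the battery hatch on the left half (y = +65), the fan switch on the right half (y = -85)
- hatch (a joint): angle of the battery hatch (rad): 0 shut and latched, positive = swung up about its far edge (hinge line along the extractor's y at x = +70, 133 above the bench). It can be pushed in to -0.048 and opens up to a stop at 1.05. The hinge spring always pushes it open (about 2 N at the thumb pad), the latch keeps it shut
- hatch_lid: the black lid of the hatch, 154 (x) x 116 (y) x 10 thick, standing 8 proud of the top panel when shut. Origin: middle of the hinge line, in mid-thickness; the lid runs from 6 to 160 along its own -x, top face at its own z = +5. Sprung open, its front edge stands about 272 above the bench
- thumb_pad (a point): centre of the top face of the ribbed orange thumb pad (34 x x 50 y) near the lid's front edge, straight above the push-push latch; 135 from the hinge line, 139.5 above the bench when shut. Pushed down here the pad must go in at least 4.5 before the latch lets go (2 to 4 N; it meets a firm stop at 6.5); nothing happens until the finger then gives way, and the hatch follows it up and swings to its stop within about 1 s. Moves with the lid
- latch_pin (a joint): sideways position (m) of the latch's pin in its heart cam, inside: 0 while latched; goes to about +0.006 as the hatch is pressed in, and rests between about -0.003 and -0.005 once the hatch has sprung open. If the open hatch is pressed down again the pin is led through below -0.007 and the hatch catches shut again
- fan_switch (a joint): angle of the fan's rocker switch (rad): 0 to 0.05 = running (near end up), 0.40 = off (near end down, at its stop). Stays where it is left; friction 0.05 N m
- switch_off_end (a point): on the top face of the near half (towards the robot, with the red bar) of the grey rocker paddle, 22 from its pivot. The paddle is 65 (x) x 36 (y), its pivot runs along the extractor's y at x = -45, y = -85. The point lies about 148 above the bench while running and about 8 lower when off; push it straight down, 2 to 6 N. Moves with the paddle
- mallet: bystander: turned beech carving mallet standing on its head, 100 dia x 250 tall (head 110 tall, handle 30 dia above it). Origin: centre of its underside
- carving: bystander: half-carved pale lime-wood bird on a square plinth, 120 x 120 x 195 tall. Origin: centre of its underside
- clay_model: bystander: small grey-blue model of the bird on a square foot, 70 x 70 x 100 tall. Origin: centre of its underside
- gouge_wide: bystander: carving gouge with orange-brown handle lying flat, 272 long, 27 thick, blade 22 wide pointing to its +x; origin 125 from the handle's end
- gouge_narrow: bystander: like gouge_wide but darker, blade 11 wide; origin as there
- bench_brush: bystander: dark wooden bench brush lying bristles down, 290 long, 46 wide, 32 tall, bristles at its +x end. Origin: 130 from the end of its grip, on the underside
- pencil: bystander: blue pencil, 184 long, 8 thick, lying on top of the extractor behind the switch and hatch, along its y. Origin: centre of its underside
- slip_stone: bystander: grey slip stone, 100 x 42 x 12, lying on top of the extractor behind the switch. Origin: centre of its underside

How it is judged:
On the way, in this order (a step that is already met when the one before it is completed fails the run):
1. the fan is switched off while the hatch is still shut (value of joint fan_switch above 0.3 rad and value of joint hatch below 0.05 rad), for 0.1 s.
2. the hatch is pressed in (value of joint hatch below -0.02 rad), for 0.02 s.
3. the hatch has sprung up and stands open for a second with nothing touching it (value of joint hatch above 0.9 rad and contact force between hatch_lid and the arm below 0.05 N and contact force between hatch_lid and the fingers below 0.05 N), for 1 s.
At the end, for the whole second after the job is handed in: The fan switch is off (joint above 0.30 of 0.40 rad), the hatch stands open at rest (above 0.9 of 1.05 rad), its latch has not been pressed a second time, and every tool and carving is within 25 mm of where it was (value of joint fan_switch above 0.3 rad and value of joint hatch above 0.9 rad and velocity of joint hatch between -0.05 and 0.05 rad/s and value of joint latch_pin above -0.0065 m and not (distance of any of mallet, carving, clay_model, gouge_wide, gouge_narrow, bench_brush, pencil, slip_stone from where it was at the start of the episode above 0.025 m)); the robot touches nothing.
It fails at once if the hatch opens while the fan is still switched on (value of joint hatch above 0.15 rad and value of joint fan_switch below 0.25 rad).
It fails at once if the popped hatch is pressed shut again (latch pin led through its entry side) (value of joint latch_pin below -0.0068 m).
It fails at once if the popped hatch is pushed, pulled or lifted by hand (more than 9 N from the fingers or the arm while it is up more than 0.3 rad) (value of joint hatch above 0.3 rad and contact force between any of the fingers, the arm and hatch_lid above 9 N).
It fails at once if the extractor, its switch or its hatch is pressed hard (over 40 N) (contact force between the fingers and extractor above 40 N).
It fails at once if a tool or carving is lifted, carried or shoved (moved more than 30 mm) (distance of any of mallet, carving, clay_model, gouge_wide, gouge_narrow, bench_brush, pencil, slip_stone from where it was at the start of the episode above 0.03 m).
It also fails if it takes over 35 s, if anything falls off the work surface, if the arm or the gripper's body presses on something with over 40 N, if the wrist force passes 120 N, or if a joint passes its speed limit or range.

## Working session

There is one attempt and no reset: what is moved stays moved. The work goes in short steps, Python scripts to look and compute and a tool call to move; the robot and the scene stay as the last step left them, time stands still between calls to the robot, and variables do not carry over. Pictures are saved under pics/ and viewed, and the job is handed in when it is done.

Besides the shell and the picture viewer there is one more tool, called as name(argument=value, ...) on one line, values as JSON. send_rows: Moves the arm, as the interface text tells. Its arguments: {"type":"object","properties":{"targets":{"type":"array"}},"required":["targets"]}

```bash
mkdir -p pics
python3 - <<'E'
from workcell import bot, vision
import cv2
for n in ("scene","top"):
    im=vision.camera(n); cv2.imwrite(f"pics/{n}0.png",im[:,:,::-1])
    c=vision.get_calibration(n); print(n,c)
    for t in ("switch_off_end","thumb_pad","hatch_lid","extractor","mallet","carving","clay_model"):
        print(t,[(d["uv"],round(d["score"],2)) for d in vision.boxes_of(t,n)[:2]])
o=bot.get_obs();print(o["clock"],o["eef_pos"],o["tool_rot"],o["ft_force"],o["grip_width"])
print(vision.get_calibration("wrist"))
E
```

```text
scene {'vertical_fov': 57.20649110856805, 'cx': 319.87728215371743, 'cy': 202.04227171164163, 'rvec': array([ 0.86780149,  2.6594684 , -0.89010356]), 'tvec': array([ 0.39903451, -0.21009001,  1.10245178])}
switch_off_end [([295.1, 168.5], 0.94)]
thumb_pad [([328.2, 217.2], 0.78), ([218.6, 212.7], 0.73)]
hatch_lid [([329.9, 221.0], 0.94)]
extractor [([312.2, 217.9], 0.8)]
mallet [([378.9, 296.8], 0.6)]
carving [([426.2, 259.0], 0.91)]
clay_model [([328.8, 144.7], 0.87)]
top {'vertical_fov': 44.47360642784657, 'cx': 318.2310253428525, 'cy': 187.90290566252773, 'rvec': array([ 2.19672085, -2.14341038,  0.12440165]), 'tvec': array([-0.00453504,  0.53625256,  1.4080067 ])}
switch_off_end [([343.9, 193.0], 0.88)]
thumb_pad [([289.1, 183.7], 0.83)]
hatch_lid [([284.6, 181.8], 0.9)]
extractor [([308.2, 182.0], 0.81)]
mallet [([227.7, 174.8], 0.76), ([286.6, 180.4], 0.48)]
carving [([226.7, 228.2], 0.76)]
clay_model [([366.8, 242.5], 0.73)]
0.8 [ 0.14623806 -0.47811066  0.23133758] [9.89005780e-01 1.47876863e-01 2.10751345e-06 4.08012812e-06] [0.2157994  1.3968556  0.01133179] 0.08563899667496225
{'vertical_fov': 65.8611399784659, 'cx': 319.2355407925468, 'cy': 201.16138567551238, 'T_tool_cam': array([[ 8.67494756e-04, -9.57894306e-01, -2.87119742e-01,
         7.32196890e-02],
       [ 9.99999049e-01,  5.23236058e-04,  1.27573635e-03,
         5.25634959e-04],
       [-1.07178918e-03, -2.87120575e-01,  9.57893849e-01,
        -1.42880154e-01],
       [ 0.00000000e+00,  0.00000000e+00,  0.00000000e+00,
         1.00000000e+00]])}
```

View pics/scene0.png

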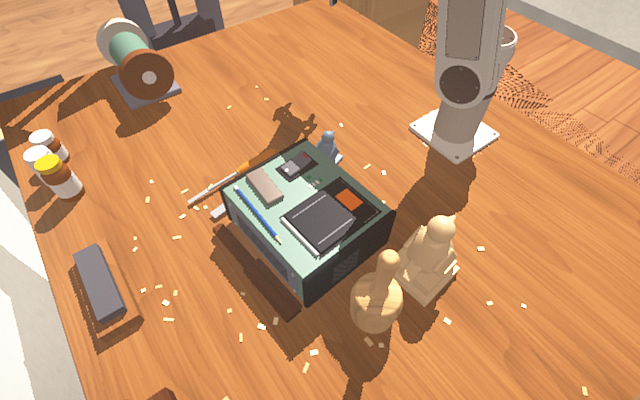

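View pics/top0.png

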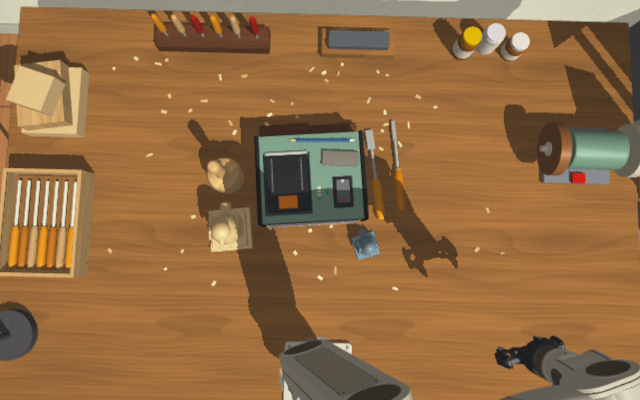

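Run:
```python
import cv2
im=cv2.imread("pics/top0.png")[110:270,190:400]
cv2.imwrite("pics/top0z.png",cv2.resize(im,None,fx=3.7,fy=3.7,interpolation=cv2.INTER_CUBIC))
```

```text
(no output)
```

View pics/top0z.png

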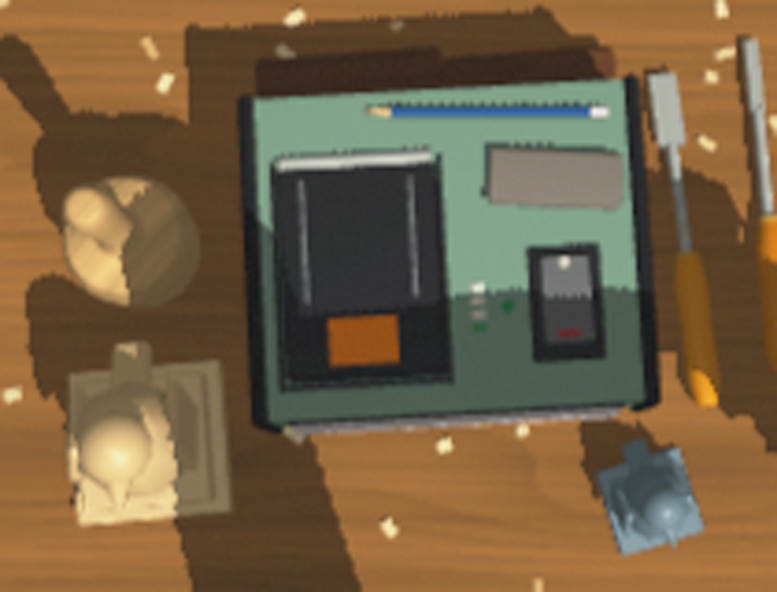

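```bash
cat > h.py <<'E'
import numpy as np,cv2
from workcell import bot,vision
def cam(n):
    c=vision.get_calibration(n); f=200/np.tan(np.radians(c["vertical_fov"]/2))
    K=np.array([[f,0,c["cx"]],[0,f,c["cy"]],[0,0,1]]); return K,np.array(c["rvec"]),np.array(c["tvec"])
def ray(n,uv,z):
    K,r,t=cam(n);R=cv2.Rodrigues(r)[0];C=-R.T@t
    d=R.T@np.linalg.inv(K)@np.array([uv[0],uv[1],1.]);return C+d*(z-C[2])/d[2]
def proj(n,P):
    K,r,t=cam(n);return cv2.projectPoints(np.array(P,float).reshape(-1,3),r,t,K,None)[0].reshape(-1,2)
E
python3 - <<'E'
from h import *
q=lambda u,v:(190+(u+.5)/3.7-.5,110+(v+.5)/3.7-.5)
for n,p,z in [("TL",(243,97),.13),("TR",(632,78),.13),("BR",(657,405),.13),("BL",(258,428),.13),("pad",(364,340),.1395),("red",(569,333),.148),("padBL",(330,368),.1395),("padTR",(398,314),.1395),("padTL",(329,318),.1395),("padBR",(400,362),.1395)]:
    print(n,q(*p),ray("top",q(*p),z).round(4))
im=cv2.imread("pics/scene0.png")[120:310,200:460]
cv2.imwrite("pics/s0z.png",cv2.resize(im,None,fx=3,fy=3,interpolation=cv2.INTER_CUBIC))
E
```

```text
TL (255.3108108108108, 135.85135135135135) [0.6652 0.1862 0.13  ]
TR (360.44594594594594, 130.71621621621622) [ 0.6872 -0.1036  0.13  ]
BR (367.2027027027027, 219.09459459459458) [ 0.4436 -0.1255  0.13  ]
BL (259.36486486486484, 225.3108108108108) [0.4197 0.1659 0.13  ]
pad (288.01351351351354, 201.52702702702703) [0.4853 0.09   0.1395]
red (343.4189189189189, 199.63513513513513) [ 0.4934 -0.059   0.148 ]
padBL (278.8243243243243, 209.09459459459458) [0.4642 0.1141 0.1395]
padTR (297.2027027027027, 194.5) [0.505  0.0658 0.1395]
padTL (278.55405405405406, 195.5810810810811) [0.5008 0.1161 0.1395]
padBR (297.7432432432432, 207.47297297297297) [0.4699 0.0633 0.1395]
```

View pics/s0z.png

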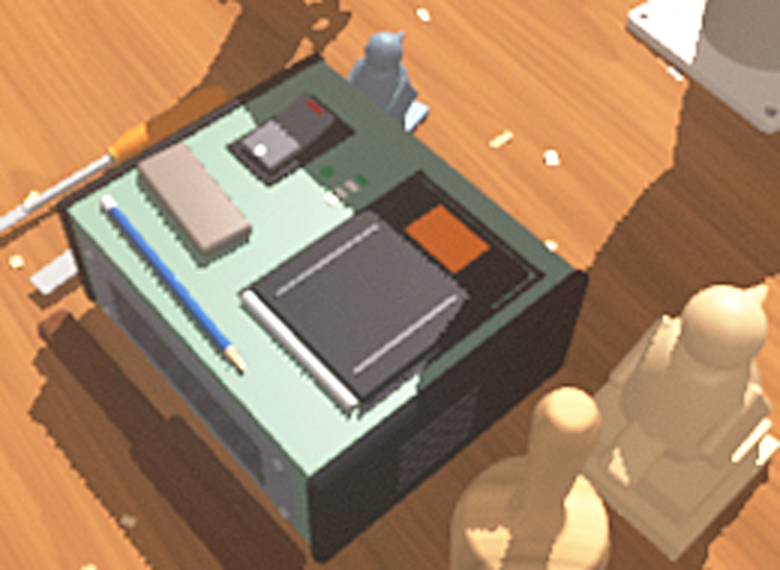

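Run:
```python
from h import *
c,s=np.cos(.08),np.sin(.08)
W=lambda x,y,z:(.5539+c*x-s*y,.0308+s*x+c*y,z)
P=[W(-.065,.065,.1395),W(-.067,-.085,.148),W(.12,.151,.13),W(-.12,.151,.13),W(.12,-.151,.13),W(-.12,-.151,.13),W(-.045,-.085,.14)]
print(np.round(P,4))
print((3*(proj("scene",P)-[200,120])).round(0))
```

```text
[[ 0.4839  0.0904  0.1395]
 [ 0.4939 -0.0593  0.148 ]
 [ 0.6614  0.1909  0.13  ]
 [ 0.4222  0.1717  0.13  ]
 [ 0.6856 -0.1101  0.13  ]
 [ 0.4464 -0.1293  0.13  ]
 [ 0.5158 -0.0575  0.14  ]]
[[450. 232.]
 [316. 105.]
 [327. 484.]
 [592. 275.]
 [ 62. 193.]
 [315.  47.]
 [294. 127.]]
```

send_rows(targets=[[[2,5,1,0,0],[5,10,1,-0.05,0],[8.5,15,1,-0.1,0],[12.5,20,1,-0.15,0],[16.5,25,1,-0.217,0],[20.5,29,1,-0.217,0],[24.5,33,1,-0.217,0],[28.5,37,0,-0.217,0],[32,40,-1,-0.217,0],[34.7,41.9,-3,-0.217,0],[34.7,41.9,-5,-0.217,0],[34.7,41.9,-6,-0.217,0]]])

```text
clock: 2.3
eef_pos: [0.4927, -0.0587, 0.17]
tool_rot: [0.999, 0.04, -0.001, -0.0]
ft_force: [-0.3, 0.1, 1.0]
grip_width: -0.0
```

Run:
```python
from h import *
o=bot.get_obs();print(o["clock"],o["eef_pos"],o["tool_rot"],o["ft_force"],o["grip_width"])
for n in ("wrist","top","scene"):
    im=vision.camera(n); cv2.imwrite(f"pics/{n}1.png",im[:,:,::-1])
```

```text
2.3 [ 0.49266981 -0.05866577  0.1699746 ] [ 9.99186116e-01  4.03206006e-02 -1.15393374e-03 -1.54070884e-04] [-0.32098373  0.12957434  1.03210701] -6.8133631722338985e-06
```

View pics/wrist1.png

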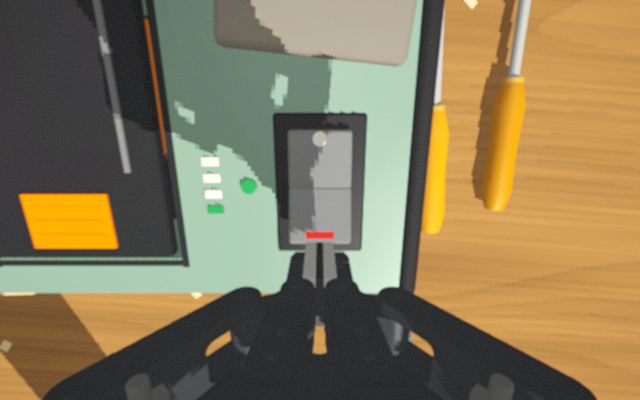

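View pics/scene1.png

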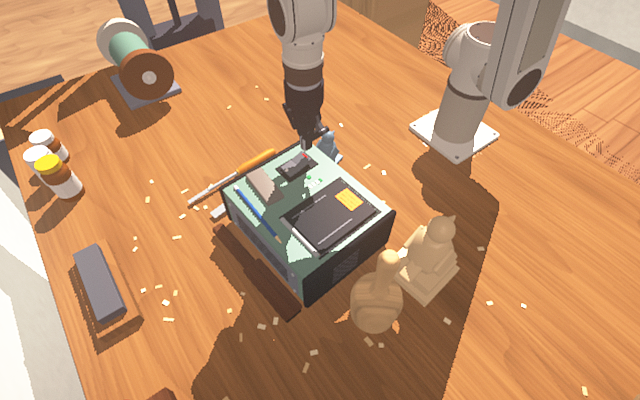

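The wrist view shows the fingertips just short of the red bar (320,236), the pivot line at (320,188) and the pad at (68,221). I'll measure all three.

```bash
cat >> h.py <<'E'
from scipy.spatial.transform import Rotation as Ro
def wray(o,uv,z):
    c=vision.get_calibration("wrist");f=200/np.tan(np.radians(c["vertical_fov"]/2))
    T=np.array(c["T_tool_cam"]);R=Ro.from_quat(o["tool_rot"]).as_matrix()
    C=R@T[:3,3]+o["eef_pos"];d=R@T[:3,:3]@np.array([(uv[0]-c["cx"])/f,(uv[1]-c["cy"])/f,1])
    return C+d*(z-C[2])/d[2]
E
python3 - <<'E'
from h import *
o=dict(eef_pos=np.array([.49267,-.05867,.16997]),tool_rot=[.999186,.04032,-.001154,-.000154])
for n,uv,z in [("pivot",(320,188),.142),("red",(320,236),.149),("padTL",(20,194),.1395),("padTR",(109,194),.1395),("padBL",(36,248),.1395),("padBR",(118,248),.1395),("frontL",(0,293),.13),("frontR",(395,293),.13)]:
    print(n,wray(o,uv,z).round(4))
E
```

```text
pivot [ 0.5226 -0.0574  0.142 ]
red [ 0.4961 -0.0596  0.149 ]
padTL [0.5042 0.1161 0.1395]
padTR [0.5084 0.0646 0.1395]
padBL [0.47   0.1131 0.1395]
padBR [0.474  0.063  0.1395]
frontL [0.4287 0.1527 0.13  ]
frontR [ 0.4504 -0.1145  0.13  ]
```

send_rows(targets=[[[0.4,0,0,0,0],[0.4,0,-0.8,0,0],[0.4,0,-1.5,0,0],[0.4,0,-2.0,0,0],[0.4,0,-2.3,0,0],[0.4,0,-2.5,0,0]]])

```text
clock: 3.2
eef_pos: [0.4969, -0.0592, 0.1462]
tool_rot: [0.999, 0.04, -0.0, -0.0]
ft_force: [-1.6, -0.4, 3.1]
grip_width: 0.0001
```

send_rows(targets=[[[0,0,-0.15,0,0],[0,0,-0.3,0,0],[0,0,-0.3,0,0]]])

```text
clock: 3.58
eef_pos: [0.4974, -0.0591, 0.1432]
tool_rot: [0.999, 0.04, 0.0, -0.0]
ft_force: [0.4, 0.3, 1.3]
grip_width: 0.0004
```

send_rows(targets=[[[0,0,-0.15,0,0],[0,0,-0.25,0,0],[0,0,-0.25,0,0]]])

```text
clock: 3.95
eef_pos: [0.4967, -0.0592, 0.1408]
tool_rot: [0.999, 0.04, -0.001, 0.0]
ft_force: [-2.9, -0.7, 4.2]
grip_width: 0.0002
```

send_rows(targets=[[[0,0,-0.1,0,0],[0,0,-0.2,0,0],[0,0,-0.2,0,0]]])

```text
clock: 4.32
eef_pos: [0.4966, -0.0592, 0.1404]
tool_rot: [0.999, 0.04, -0.0, 0.0]
ft_force: [-8.0, 0.9, 13.8]
grip_width: -0.0003
```

The force rose to 14 N with no further travel, so the rocker is at its stop. I'll lift off and look.

send_rows(targets=[[[0,0,1,0,0],[0,0,3.2,0,0],[0,0,3.2,0,0]]])

```text
clock: 4.7
eef_pos: [0.4992, -0.0593, 0.1723]
tool_rot: [0.999, 0.04, 0.002, 0.0]
ft_force: [0.1, -0.2, -0.8]
grip_width: -0.0001
```

Run:
```python
from h import *
o=bot.get_obs();print(o["clock"],o["eef_pos"],o["tool_rot"],o["ft_force"])
im=vision.camera("wrist"); cv2.imwrite("pics/wrist2.png",im[:,:,::-1])
```

```text
4.7 [ 0.49917815 -0.05926032  0.17226456] [9.99200097e-01 3.99210693e-02 2.32527913e-03 2.60141000e-04] [ 0.12123258 -0.205279   -0.77359829]
```

View pics/wrist2.png

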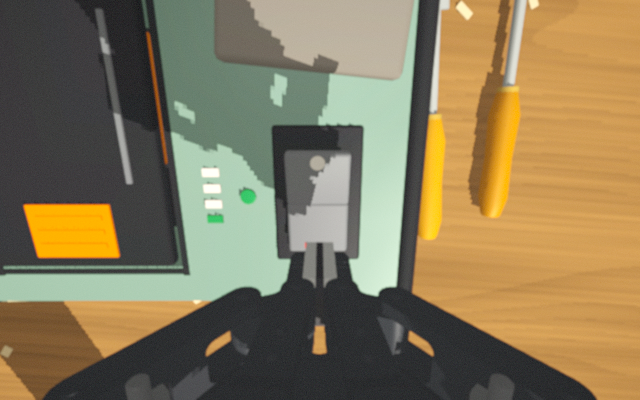

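send_rows(targets=[[[-0.3,3,1,0,0],[-0.6,7,1,0,0],[-0.8,11,1,0,0],[-1,14.9,0.5,0,0],[-1,14.9,0,0,0],[-1,14.9,0,0,0]]])

```text
clock: 5.5
eef_pos: [0.4897, 0.0626, 0.1697]
tool_rot: [0.998, 0.058, -0.002, -0.01]
ft_force: [1.0, -1.3, -1.0]
grip_width: 0.0003
```

Run:
```python
from h import *
o=bot.get_obs();print(o["clock"],o["eef_pos"],o["tool_rot"],o["ft_force"])
im=vision.camera("wrist"); cv2.imwrite("pics/wrist3.png",im[:,:,::-1])
im=vision.camera("top")[110:270,190:400,::-1]; cv2.imwrite("pics/top3.png",cv2.resize(im,None,fx=3.7,fy=3.7))
```

```text
5.5 [0.48973486 0.06261355 0.16968657] [ 0.99828429  0.05761496 -0.00185442 -0.01027429] [ 0.96828598 -1.29955567 -1.02634247]
```

View pics/wrist3.png

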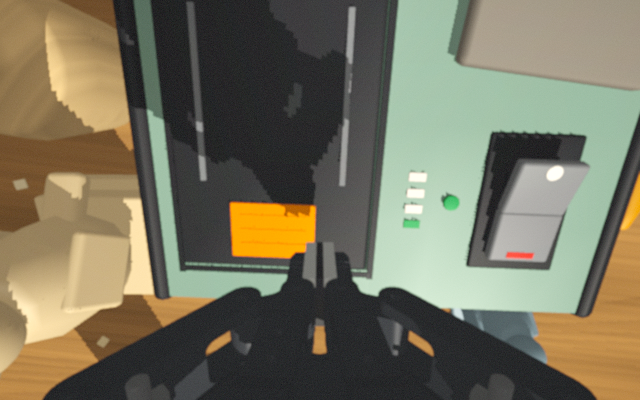

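View pics/top3.png

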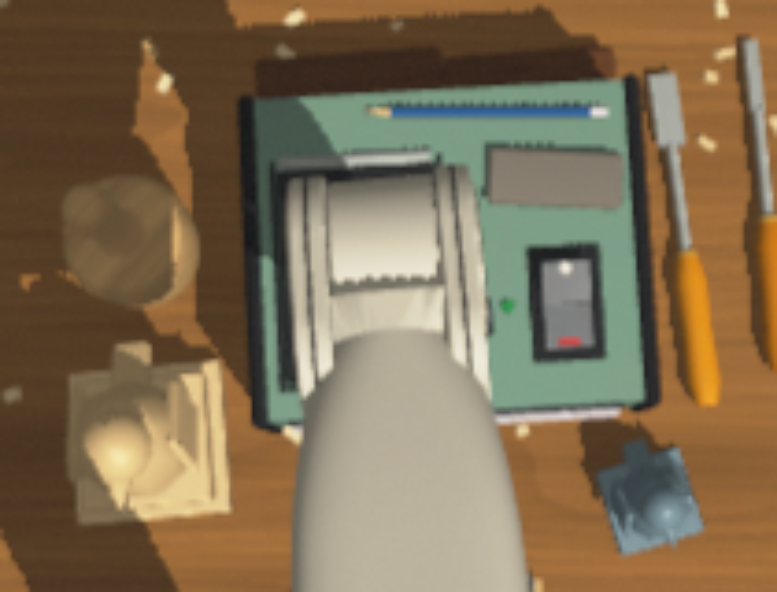

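The rocker is clearly tipped: its far end is raised and its red end is down. The arm hadn't finished the move, so I'll let it settle.

send_rows(targets=[[[0,0,0,0,0],[0,0,0,0,0]]])

```text
clock: 5.85
eef_pos: [0.4905, 0.063, 0.171]
tool_rot: [0.998, 0.058, -0.001, -0.011]
ft_force: [-0.7, 0.3, -0.2]
grip_width: 0.0
```

Run:
```python
from h import *
o=bot.get_obs();print(o["clock"],o["eef_pos"],o["tool_rot"],o["ft_force"],np.abs(o["joint_vel"]).max(),o["joint_pos"])
im=vision.camera("wrist"); cv2.imwrite("pics/wrist4.png",im[:,:,::-1])
hsv=cv2.cvtColor(im,cv2.COLOR_RGB2HSV);m=cv2.inRange(hsv,(8,150,120),(25,255,255));m[300:]=0;m[:100]=0
n,l,s,c=cv2.connectedComponentsWithStats(m);i=1+s[1:,4].argmax();print(s[i],c[i],wray(o,c[i],.1395))
```

```text
5.85 [0.49047152 0.06302732 0.17103076] [ 9.98268631e-01  5.78543471e-02 -5.66724574e-04 -1.05968448e-02] [-0.725547    0.25628809 -0.19394842] 0.006423880232018404 [ 0.11477744  0.26498704 -0.12367904  1.18205684  0.02122425  3.140591  ]
[ 231  202   86   57 4330] [271.51062356 229.11570439] [0.49022906 0.09214352 0.1395    ]
```

View pics/wrist4.png

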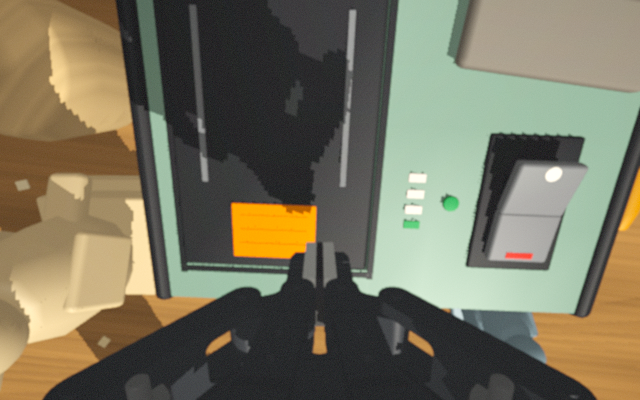

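Joint 6 ran into its limit, so I'll turn the tool the other way and then check the position.

send_rows(targets=[[[0,0,0,0.15,0],[0,0,0,0.3,0],[0,0,0,0.3,0],[0,0,0,0.3,0]]])

```text
clock: 6.4
eef_pos: [0.4903, 0.0635, 0.1709]
tool_rot: [0.979, 0.206, -0.002, -0.01]
ft_force: [-0.6, 0.8, 0.7]
grip_width: 0.0003
```

send_rows(targets=[[[-0.2,1.5,0,0,0],[-0.2,2.7,-0.5,0,0],[-0.2,2.7,-1.5,0,0],[-0.2,2.7,-2.5,0,0],[-0.2,2.7,-2.8,0,0],[-0.2,2.7,-2.8,0,0]]])

```text
clock: 7.15
eef_pos: [0.488, 0.0902, 0.1423]
tool_rot: [0.978, 0.207, -0.003, -0.01]
ft_force: [0.4, -0.5, 0.4]
grip_width: -0.0001
```

Run:
```python
from h import *
o=bot.get_obs();print(o["clock"],o["eef_pos"],o["tool_rot"],o["ft_force"],o["joint_pos"])
im=vision.camera("wrist"); cv2.imwrite("pics/wrist5.png",im[:,:,::-1])
```

```text
7.15 [0.48801856 0.09020862 0.1423328 ] [ 0.97836713  0.20659611 -0.00288708 -0.01036641] [ 0.3778001  -0.48419982  0.4079214 ] [ 0.17024766  0.2963273  -0.16013739  1.12088745  0.02049966  2.89555919]
```

View pics/wrist5.png

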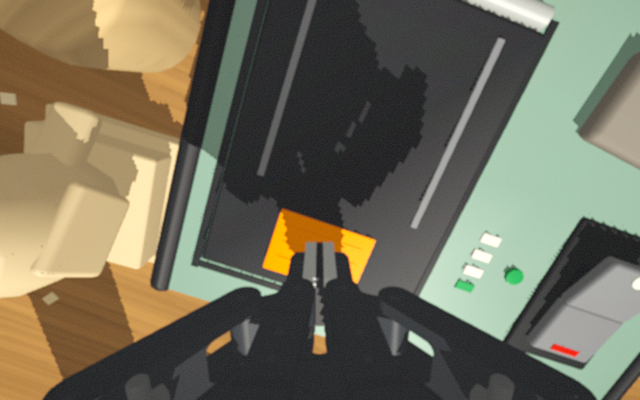

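send_rows(targets=[[[0,0,-0.3,0,0],[0,0,-0.5,0,0],[0,0,-0.7,0,0],[0,0,-0.85,0,0],[0,0,-0.85,0,0]]])

```text
clock: 7.82
eef_pos: [0.4886, 0.0905, 0.1344]
tool_rot: [0.978, 0.207, -0.002, -0.01]
ft_force: [0.6, -0.8, 2.4]
grip_width: -0.0005
```

send_rows(targets=[[[0,0,-0.1,0,0],[0,0,-0.2,0,0],[0,0,-0.25,0,0],[0,0,-0.25,0,0]]])

```text
clock: 8.32
eef_pos: [0.4886, 0.0905, 0.1328]
tool_rot: [0.978, 0.207, -0.002, -0.01]
ft_force: [-0.7, -1.1, 7.6]
grip_width: -0.0002
```

At the firm stop with 7.6 N. Now I'll let go, moving up and back.

send_rows(targets=[[[0,0,1.5,0,0],[-2.5,-0.3,5,0,0],[-6.5,-0.6,9,0,0],[-10.5,-1,13,0,0],[-14,-1.5,16,0,0],[-16,-2,18,0,0],[-16,-2,18,0,0],[-16,-2,18,0,0],[-16,-2,18,0,0],[-16,-2,18,0,0],[-16,-2,18,0,0],[-16,-2,18,0,0]]])

```text
clock: 9.82
eef_pos: [0.3283, 0.0705, 0.3116]
tool_rot: [0.978, 0.207, -0.003, -0.01]
ft_force: [0.7, 0.3, -0.2]
grip_width: -0.0
```

Run:
```python
from h import *
o=bot.get_obs();print(o["clock"],o["eef_pos"],o["ft_force"])
im=vision.camera("scene"); cv2.imwrite("pics/scene6.png",im[:,:,::-1])
```

```text
9.825 [0.32833808 0.07053414 0.31158242] [ 0.73559155  0.31457169 -0.18574091]
```

View pics/scene6.png

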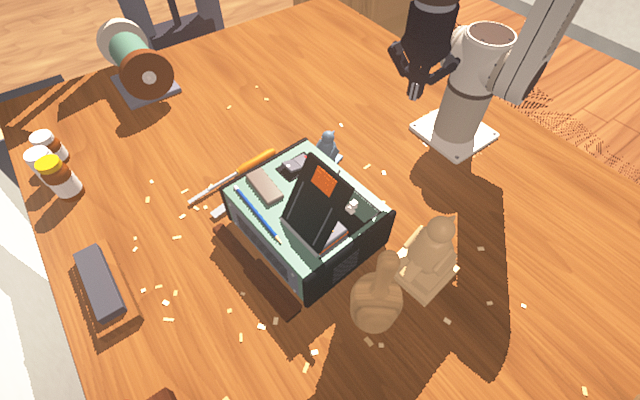

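The hatch is up, with its pad at (323,180), and the gripper is well clear. I'll watch it for 2–3 s.

send_rows(targets=[[[0,0,0,0,0],[0,0,0,0,0],[0,0,0,0,0],[0,0,0,0,0],[0,0,0,0,0],[0,0,0,0,0],[0,0,0,0,0],[0,0,0,0,0],[0,0,0,0,0],[0,0,0,0,0],[0,0,0,0,0],[0,0,0,0,0]]])

```text
clock: 11.38
eef_pos: [0.3283, 0.0705, 0.3118]
tool_rot: [0.978, 0.207, -0.002, -0.01]
ft_force: [-0.6, -0.2, -0.3]
grip_width: 0.0001
```

send_rows(targets=[[[0,0,0,0,0],[0,0,0,0,0],[0,0,0,0,0],[0,0,0,0,0],[0,0,0,0,0],[0,0,0,0,0],[0,0,0,0,0],[0,0,0,0,0]]])

```text
clock: 12.38
eef_pos: [0.3283, 0.0705, 0.3118]
tool_rot: [0.978, 0.207, -0.002, -0.01]
ft_force: [0.0, -0.7, 0.0]
grip_width: -0.0001
```

Run:
```python
from h import *
c,s=np.cos(.08),np.sin(.08)
W=lambda x,y,z:(.556+c*x-s*y,.0308+s*x+c*y,z)
a=1.05
print("expected tip",proj("scene",[W(.07-.16*np.cos(a),.065+d,.133+.16*np.sin(a)) for d in(-.058,.058)]))
im=vision.camera("scene");old=cv2.imread("pics/scene6.png")[:,:,::-1]
print("diff",(np.abs(im.astype(int)-old).max(2)[130:310,180:420]>40).sum())
a=im[120:310,200:460,::-1];cv2.imwrite("pics/s7z.png",cv2.resize(a,None,fx=3,fy=3,interpolation=cv2.INTER_CUBIC))
```

```text
expected tip [[310.65054897 150.07016149]
 [354.95451627 187.38197881]]
diff 0
```

View pics/s7z.png

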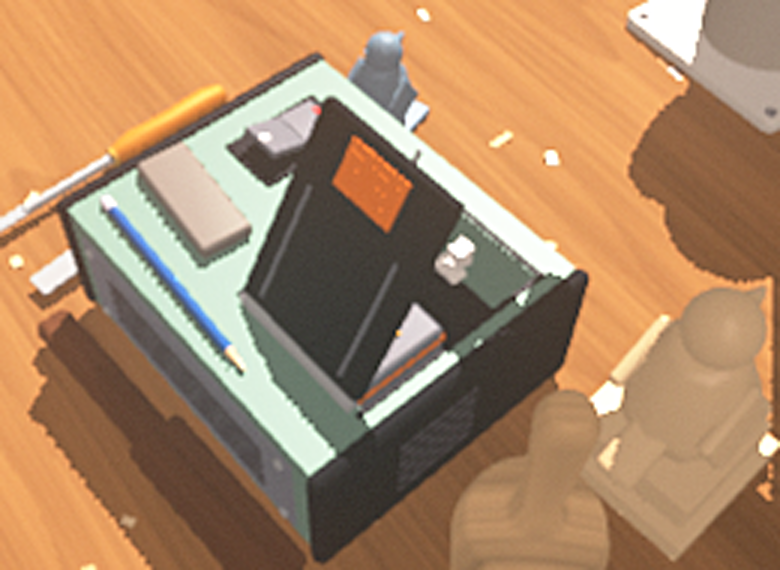

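The lid tips show at about (310,153) and (354,188). At the 1.05 rad stop they should be at (311,150) and (355,187), so the hatch is fully open. Nothing has moved since the last picture.

```bash
python3 -c "
from workcell import bot
print(bot.job_done())"
```

```text
the job is handed in; nothing more can be done
None
```

The fan is switched off, the battery hatch is open, and I've handed the job in (no verdict is reported).

- **Fan switch:** I pushed the red-marked near end down about 8 mm to its stop, at 14 N. That is above the 2–6 N suggested but well under the 40 N limit. The pictures afterwards showed the rocker tipped to off.
- **Hatch:** I pressed the orange pad in about 6.5 mm to its firm stop, at 7.6 N, then let go and moved up and back. The hatch sprang up by itself.
- **Last checks:** The lid tips were within about 3 px of where they should be at the 1.05 rad stop. Around the extractor, nothing changed between pictures about 2.5 s apart. The tools and carvings in view looked unmoved, judged by eye rather than measured. The gripper stood well clear, and the force on it was about zero.
- **What went wrong:** On the way to the pad, joint 6 hit its limit and the move stopped 27 mm short. I turned the tool 0.3 rad and finished the move.
- **What disagreed:** The top and wrist cameras differed by about 4–5 mm in x. I aimed between them, and both presses landed as intended.

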